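# Show the sample cell to the inspection camera

## Robot

A 7-joint arm with a two-finger parallel gripper is mounted at the origin on the work surface. World frame = base frame: x ahead of the robot, y to its left, z up, the work surface at z = 0. Lengths are in m, angles in rad, forces in N, time in s.
With the tool pointing down it reaches from about 0.4 to 0.85 m from the base axis. Payload 4.5 kg.
Tool frame: the origin (TCP) lies at the very end of the fingers, on their centre line; the grasp point (between the pads) lies 19 mm behind it; z points along the fingers, y is the direction in which the jaws open and shut (so a half turn about z gives the same grasp; the last joint's range is limited). The gripper opens to 88 mm and grips with 3 to 60 N. Pads are 18 mm wide; open, the fingers measure 123 mm over their backs; the gripper's body (75 mm by 187 mm) begins 45 mm behind the grasp point.
Start: joints at [-1.215, 0.689, -0.195, 1.565, 0.157, 0.902, -0.215], TCP at [0.198, 0.593, 0.239] pointing down, gripper open.
Joint ranges: [-3.01, 3.01], [-0.46, 2.08], [-1.47, 1.51], [0.13, 2.56], [-1, 4.14], [0.04, 2.09], [-2.66, 2.66]. Speed limits (rad/s): [2.57, 2.57, 3.14, 3.14, 3.14, 3.14, 3.14].

## Interface

Orientations are given as a unit quaternion [x, y, z, w].
In Python, from plant import telemetry, imaging, r gives the robot as it stands.
- The arm moves only by the shell command python3 -m creep 'ROWS' [FORCE]. ROWS is JSON, a list of rows, each a list of 5 numbers: the closure in counts, from 0 (fully open) to 255 (shut), then the shift along the tool's x, y, z in m, then the turn about the tool's z in degrees. In form: [[fingers, x, y, z, yaw], ...]. A call has 1 to 10 rows; each row is the pose to reach, as a shift and turn from the pose commanded when the call began, along the tool's axes at that moment; what a row does not reach only later rows make up. A row lasts 1/8 s, in which the tool goes at most 62.5 mm and 10.7 degrees, less where a joint would pass 70% of its speed; a pose out of reach is approached as far as the arm can. A call with a gripper value outside its range is refused whole. The fingers move at their own pace and stop on an object; FORCE is the grip in N (left out, the last holds). Time passes only in rows, so rows that repeat a pose let the fingers close. It gives the time, the measured TCP pose, the force and the opening at its end, in the units of the state.
- telemetry.get_state(): the state, without advancing time (a new reading comes with each control period).
- imaging.snapshot(name): name is "scene" or "top"; returns a dict with "image" (384x512x3 uint8, blue, green, red), "camera_matrix" (3x3 intrinsics, pixels), "R" (3x3) and "t" (3): a world point X has camera coordinates R X + t. Camera axes: x right, y down, z forward; pixel columns grow to the right and rows downward; lengths in m; the calibration is good to about 2 mm. A picture is of the moment at which its call begins. There is no depth.
- r.finish_job(): hands the job in, once; it reports no verdict.
Trained networks look in a picture, given as the dict that the camera call returned (one of the last four; its "shot" number tells which), for a name from the list of things; names that differ only in an ending like _2 or _b are one class to them, and where a whole thing is asked for, a point or a joint stands for the part that bears it (a point fixed in the world has none). Each returns a list of dicts, best first, with "score" (0 to 1); they miss things now and then, are a little off and sometimes report something else, mostly with a low value. They report only what shows in the picture. A call takes as long as a camera call.
- imaging.boxes_of(picture, target): "rect" ([left, top, right, bottom] in pixels, round what is visible of it).
- imaging.trace(picture, target): "pixels" (384x512 bool, what is visible of it) and "rect" ([left, top, right, bottom] in pixels, round what is visible of it).
- imaging.place_of(picture, target): "location" ([row, column] in pixels: a listed point, or the origin of a listed thing).
The state is a dict: "clock": time; "q": joint angles; "qd": joint speeds; "joint_torque": joint torques, N m; "tool_pos": TCP position; "eef_rot": TCP orientation; "contact_force": force on the tool from outside, world axes, zero at the start; "moment": the same for the moment, N m; "opening": opening from 0.0 (shut) to 1.0 (fully open).
Only numpy, scipy, OpenCV 4.12 (cv2) and the standard library are available. Lean on these libraries where they do the work, as an engineer would, in place of code of your own. Each camera call takes 0.05 s, during which the arm holds its last target.

## Task

The photometer's baseline is off, so let the inspection camera look through the sample cell: slide the sample compartment's cover fully open and take out the sample cell (the one with the blue stopper) without ever touching its clear end windows with the fingers; its frosted long sides are there for gripping. Finish by holding it still in the air in front of the camera, stopper up, centred on the lens axis about 12 cm from the lens, turned and tilted so that one clear end window squarely faces the lens. Do not put it down or let go: the job ends with the cell held there, the white-stoppered reference cell still in its holder, and the camera, its stand and the bottles left as they are.

Things in the scene. Friction and masses are not known exactly. Their poses are not given: they have to be found in the camera images.
- photometer: Fixed double-beam bench photometer, light grey, 365 (x) x 380 (y) mm; origin at the middle of its footprint on the table, sloping control panel towards -x. Flat top deck 130 mm above the table; rails and panel stay below 141 mm.
- compartment (a point): Middle of the sample compartment's opening at deck height, axes as the photometer's: black-lined well 230 (x) x 140 (y) mm, floor 60 mm below the deck. In it two grey metal cell holders at x = -45 and 45 mm, y = 0: pocket 14.5 (x) x 44.5 (y) mm, pocket floor 56 mm and holder rim 42 mm below the deck, 24.5 x 56 mm outside. Either cell may be in either holder.
- cover (a joint): The dark compartment cover, a plate 250 (x) x 150 (y) x 8 mm lying on the deck, that slides along the photometer's -y direction (to its right, seen by the robot): 0 = shut, 0.145 m = fully open; starts shut or up to 0.03 m ajar. It moves level with about 2 N of friction and stays where it is left.
- cover_grip (a point): Top middle of the grey ridge handle on the cover, which moves with it: the ridge is 70 mm long along the photometer's x, 14 mm thick along its y, 28 mm tall; this point is 36 mm above the deck, and the cover plate's top is 28 mm below it. Axes as the photometer's.
- sample_cell: The sample cell: empty glass cell with a blue stopper, 12.5 (x) x 42.5 (y) x 45 (z) mm plus a 10.5 x 38.5 x 7 mm stopper on top; 30 to 65 g. Long sides (facing +x and -x) frosted, for holding; narrow ends (facing +y and -y) clear windows, light passes along y. Origin at the centre of its underside, z up. Stands in a holder, y along the photometer's y, its lowest 14 mm in the pocket.
- sample_cell_windows: The sample cell's two clear end windows (8 mm wide, 44 mm tall, between the frosted sides, at y = -20 and 20 mm); part of the cell, same origin and axes as the cell. Fingers must not touch them.
- sample_cell_mid (a point): Centre of the sample cell's glass, 22.5 mm above its underside; axes as the cell's.
- reference_cell: The reference cell, the same as the sample cell but with a white stopper, in the other holder. Bystander: stays in its holder.
- cam_height (a joint): Height of the camera's clamp on its post: the camera's tilt hinge is 0.245 m plus this value above the table (0 to 0.06 m). Clamped; not to be moved.
- cam_tilt (a joint): Downward tilt of the camera: 0 = lens level, 0.42 rad = looking down by 24 degrees. Clamped; not to be moved.
- camera_stand: Fixed camera stand: base 140 (x) x 170 (y) x 16 mm, steel post 25 mm thick and 376 mm tall at its origin (on the table); the camera looks along the stand's -y direction. The tilt hinge lies 55 mm in front (-y) of the post; camera and lens reach 87 mm on from the hinge.
- lens_front (a point): Centre of the lens's front face, in the middle of a white ring lamp 68 mm across, 87 mm from the tilt hinge. Axes are the camera's: y points backwards along the lens axis, so the lens looks along -y; x is level; z is the camera's up.
- focus_point (a point): The point on the lens axis 120 mm in front of the lens (207 mm from the tilt hinge), where the middle of the cell's glass is to be held; same axes as lens_front. Nothing is there but air.
- amber_bottle: Loose amber glass bottle, white cap, 60 mm across, 105 mm tall; origin at its underside. Bystander.
- vial: Loose small clear vial with a blue cap, 28 mm across, 55 mm tall; origin at its underside. Bystander.
- dropper_bottle: Loose white dropper bottle with a green cap, 36 mm across, 75 mm tall; origin at its underside. Bystander.

How it is judged:
By the outcome, as a careful person would: the job done as asked, in the order asked, and still so for the second after the job is handed in, while the arm keeps its last pose, push and grip.
It also fails if it takes over 54 s, if anything falls off the work surface, if the arm or the gripper's body presses on something with over 40 N, if the wrist force passes 120 N, or if a joint passes its speed limit or range.

## Working session

There is one attempt and no reset: what is moved stays moved. The work goes in short steps, Python scripts to look and compute and a shell command to move; the robot and the scene stay as the last step left them, time stands still between calls to the robot, and variables do not carry over. Pictures are saved under pics/ and viewed, and the job is handed in when it is done.

```bash
ls; mkdir -p pics; python3 - <<'E'
from plant import telemetry, imaging, r
import cv2
s=telemetry.get_state()
print({k:s[k] for k in ['clock','q','tool_pos','eef_rot','opening','contact_force']})
for n in ['scene','top']:
    p=imaging.snapshot(n); cv2.imwrite(f'pics/{n}0.png',p['image'])
    print(n,p['camera_matrix'],p['R'],p['t'])
    for t in ['photometer','compartment','cover_grip','sample_cell','reference_cell','camera_stand','lens_front','focus_point','cam_tilt']:
        try:
            q=imaging.place_of(p,t); print(t,[(x['location'],round(x['score'],2)) for x in q[:2]])
        except Exception as e: print(t,e)
E
```

```text
pics
{'clock': 0.0, 'q': array([-1.21519374,  0.68997924, -0.19452571,  1.5663387 ,  0.15730619,
        0.90247005, -0.21513469]), 'tool_pos': array([0.19751725, 0.59231317, 0.2379147 ]), 'eef_rot': array([ 1.60177284e-01,  9.87087851e-01, -8.97453912e-04, -8.24965205e-05]), 'opening': 1.0015637213001707, 'contact_force': array([-0.07870809, -0.57812333, -0.5668987 ])}
scene [[473.30340506   0.         252.08229508]
 [  0.         473.30340506 190.64571808]
 [  0.           0.           1.        ]] [[-0.74612326  0.66566186 -0.01394148]
 [ 0.36554189  0.39204569 -0.84420335]
 [-0.55648828 -0.63497595 -0.53584171]] [ 0.31357049 -0.12106466  1.88593976]
photometer [([190.7, 178.7], 0.75)]
compartment [([168.2, 190.4], 0.83)]
cover_grip [([158.6, 183.2], 0.93)]
sample_cell [([188.4, 180.0], 0.52)]
reference_cell []
camera_stand [([277.0, 352.1], 0.66)]
lens_front [([182.6, 318.4], 0.56)]
focus_point []
cam_tilt it knows: amber_bottle, camera_stand, compartment, cover_grip, dropper_bottle, focus_point, lens_front, photometer, reference_cell, sample_cell, sample_cell_mid, sample_cell_windows, vial
top [[475.02913163   0.         256.4514395 ]
 [  0.         475.02913163 191.232858  ]
 [  0.           0.           1.        ]] [[ 0.02326353 -0.99967567  0.01036139]
 [-0.99234934 -0.02434756 -0.12103713]
 [ 0.12125015 -0.00746637 -0.9925939 ]] [0.1438996  0.58977622 1.5113125 ]
photometer [([201.7, 372.4], 0.96)]
compartment [([190.5, 352.0], 0.56)]
cover_grip [([192.1, 366.5], 0.57)]
sample_cell []
reference_cell []
camera_stand [([225.9, 158.0], 0.67)]
lens_front [([216.8, 189.3], 0.95)]
focus_point [([201.3, 372.2], 0.46)]
cam_tilt it knows: amber_bottle, camera_stand, compartment, cover_grip, dropper_bottle, focus_point, lens_front, photometer, reference_cell, sample_cell, sample_cell_mid, sample_cell_windows, vial
```

View pics/scene0.png

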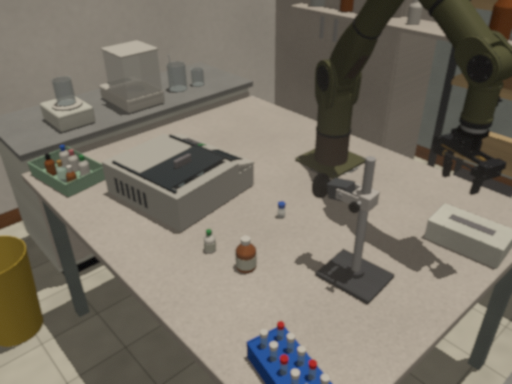

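View pics/top0.png

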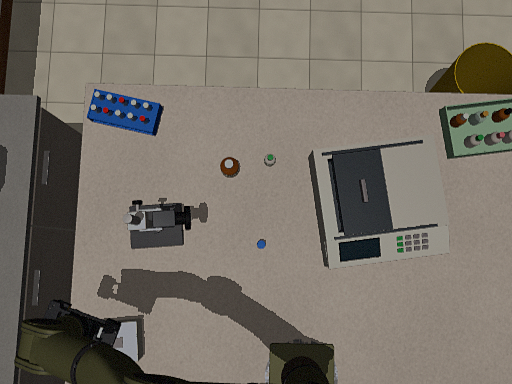

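```bash
python3 - <<'E'
import cv2
a=cv2.imread('pics/top0.png');b=cv2.imread('pics/scene0.png')
def crop(im,x0,y0,x1,y1,k,n):
    cv2.imwrite('pics/'+n,cv2.resize(im[y0:y1,x0:x1],None,fx=k,fy=k,interpolation=cv2.INTER_CUBIC))
crop(a,300,130,460,275,4,'c1.png')
crop(b,95,125,265,245,4,'c2.png')
crop(a,105,180,225,260,6,'c3.png')
crop(b,300,140,410,310,4.5 and 4,'c4.png')
E
```

```text
(no output)
```

View pics/c1.png

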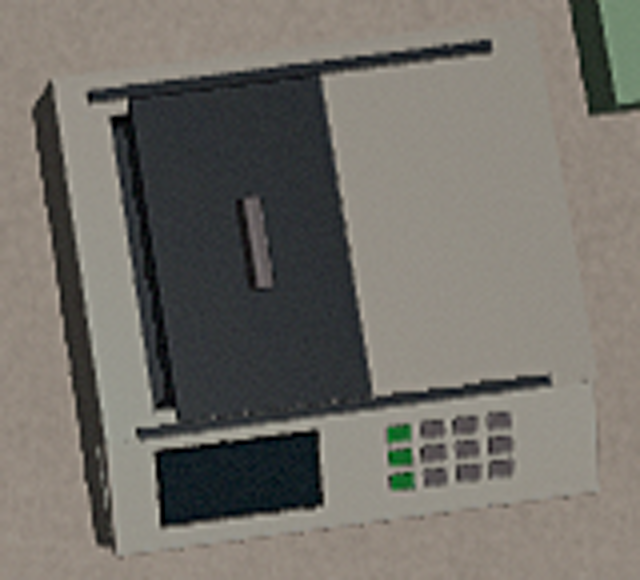

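View pics/c2.png

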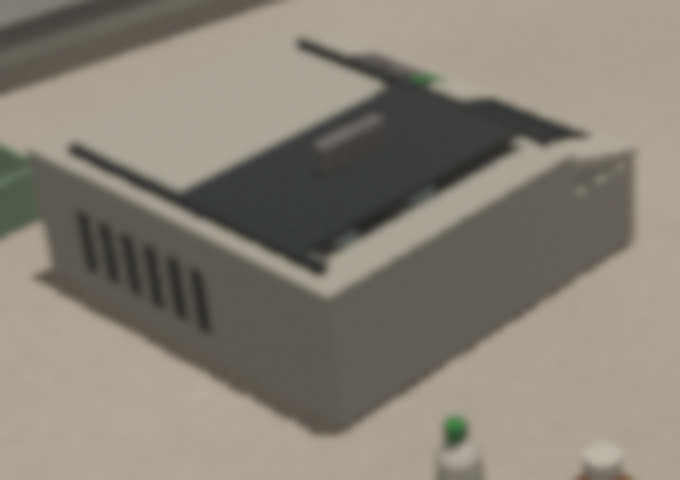

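View pics/c3.png

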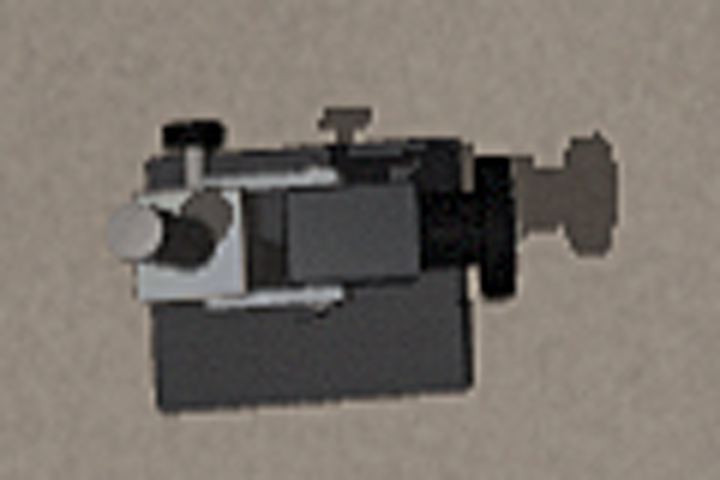

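View pics/c4.png

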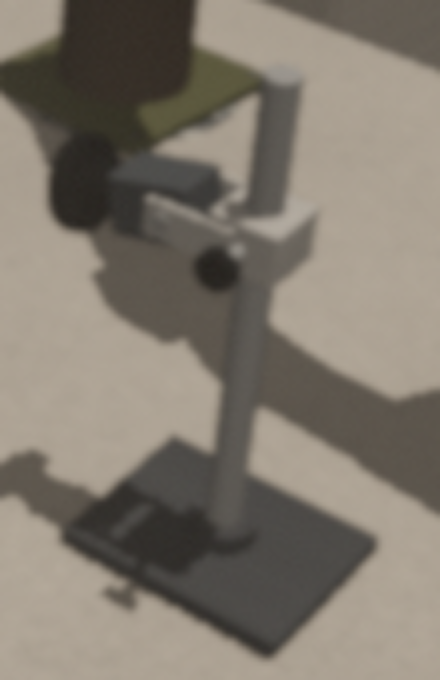

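```bash
cat > h.py <<'E'
import numpy as np, cv2
from scipy.optimize import least_squares
CAM={'scene':(np.array([[473.30340506,0,252.08229508],[0,473.30340506,190.64571808],[0,0,1]]),
 np.array([[-0.74612326,0.66566186,-0.01394148],[0.36554189,0.39204569,-0.84420335],[-0.55648828,-0.63497595,-0.53584171]]),np.array([0.31357049,-0.12106466,1.88593976])),
'top':(np.array([[475.02913163,0,256.4514395],[0,475.02913163,191.232858],[0,0,1]]),
 np.array([[0.02326353,-0.99967567,0.01036139],[-0.99234934,-0.02434756,-0.12103713],[0.12125015,-0.00746637,-0.9925939]]),np.array([0.1438996,0.58977622,1.5113125]))}
def proj(n,X):
    K,R,t=CAM[n]; X=np.atleast_2d(X); c=X@R.T+t; p=c@K.T
    return p[:,:2]/p[:,2:]
def ray(n,uv):
    K,R,t=CAM[n]; d=R.T@np.linalg.solve(K,[uv[0],uv[1],1]); return -R.T@t, d/np.linalg.norm(d)
def atz(n,uv,z):
    o,d=ray(n,uv); return o+d*(z-o[2])/d[2]
def tri(a,b):  # a top uv, b scene uv
    f=lambda X: np.r_[proj('top',X)[0]-a,proj('scene',X)[0]-b]
    s=least_squares(f,[.5,0,.15]); return s.x,s.fun
def Rz(a): return np.array([[np.cos(a),-np.sin(a),0],[np.sin(a),np.cos(a),0],[0,0,1]])
def fit_planar(obs,x0):
    # obs: (cam,(u,v),(x,y,z) local) ; params x,y,yaw
    def f(p):
        return np.concatenate([proj(c,Rz(p[2])@np.array(l)+[p[0],p[1],0])[0]-uv for c,uv,l in obs])
    s=least_squares(f,x0,loss='soft_l1'); return s.x,f(s.x).reshape(-1,2)
E
python3 - <<'E'
from h import *
T=lambda x,y,k=4,ox=300,oy=130:(ox+(x+.5)/k-.5,oy+(y+.5)/k-.5)
S=lambda x,y:T(x,y,4,95,125)
obs=[('top',T(52,82),(.1825,.19,.13)),('top',T(37,105),(.1825,.19,0)),('top',T(104,547),(-.1825,.19,0)),
('scene',S(328,297),(.1825,.19,.13)),('scene',S(328,432),(.1825,.19,0)),('scene',S(35,152),(.1825,-.19,.13)),('scene',S(632,240),(-.1825,.19,0)),('scene',S(50,280),(.1825,-.19,0))]
p,res=fit_planar(obs,[.55,-.25,0]); print(p,np.degrees(p[2]));print(res.round(1))
P=p
# cover corners z=.138
cs=[atz('top',T(*q),.138) for q in [(130,98),(322,73),(372,398),(180,420)]]
L=[Rz(-p[2])@(c-[p[0],p[1],0]) for c in cs]; print(np.round(L,4))
g=[Rz(-p[2])@(atz('top',T(*q),.166)-[p[0],p[1],0]) for q in [(253,197),(263,289)]];print(np.round(g,4))
print('net grip',tri((366.5,192.1),(183.2,158.6)),tri((352,190.5),(190.4,168.2)))
w=[Rz(-p[2])@(atz('top',T(*q),.13)-[p[0],p[1],0]) for q in [(112,116),(155,408),(90,97),(490,45),(138,434),(550,380)]];print('well/rails',np.round(w,4))
# stand
T2=lambda x,y:T(x,y,6,105,180); S2=lambda x,y:T(x,y,4,300,140)
obs=[('top',T2(145,158),(.07,.085,.016)),('top',T2(155,410),(-.07,.085,.016)),('top',T2(472,387),(-.07,-.085,.016)),('top',T2(460,140),(.07,-.085,.016)),
('scene',S2(65,535),(.07,-.085,.016)),('scene',S2(270,648),(.07,.085,.016)),('scene',S2(377,543),(-.07,.085,.016)),('scene',S2(175,438),(-.07,-.085,.016)),
('scene',S2(285,72),(0,0,.376)),('top',T2(133,232),(0,0,.376)),('scene',S2(232,540),(0,0,.016))]
p,res=fit_planar(obs,[.5,.3,0]); print('stand',p,np.degrees(p[2]));print(res.round(1))
l,e=tri((189.3,216.8),(318.4,182.6)); print('lens',l,e,Rz(-p[2])@(l-[p[0],p[1],0]))
E
```

```text
[ 0.56201432 -0.23097406  0.16552857] 9.484088729605608
[[ 0.5 -1.2]
 [-0.7  1.1]
 [-0.2 -0.7]
 [ 0.1 -0.4]
 [ 4.2  0.2]
 [-3.1 -1.1]
 [ 0.2  0.1]
 [-0.2 -1.4]]
[[ 0.1566  0.1361  0.138 ]
 [ 0.1553 -0.0137  0.138 ]
 [-0.0961 -0.008   0.138 ]
 [-0.0919  0.1384  0.138 ]]
[[ 0.0644  0.0624  0.166 ]
 [-0.0049  0.0667  0.166 ]]
net grip (array([ 0.5763191 , -0.1716303 ,  0.15433397]), array([-0.2116497 ,  0.25122709, -0.36093346, -0.06443313])) (array([ 0.58080614, -0.13032694,  0.13658842]), array([-0.64619812,  0.75074755, -1.06400883, -0.17897245]))
well/rails [[ 0.146   0.1505  0.13  ]
 [-0.0802  0.1541  0.13  ]
 [ 0.1631  0.165   0.13  ]
 [ 0.1602 -0.1495  0.13  ]
 [-0.0978  0.17    0.13  ]
 [-0.1018 -0.1471  0.13  ]]
stand [0.47031259 0.48414149 0.08868398] 5.081217618327194
[[-0.  -0.8]
 [-0.3  0.1]
 [-0.6  0.5]
 [-0.6 -1.1]
 [-0.9 -1.9]
 [ 1.3  0.2]
 [ 1.7 -1.2]
 [ 0.2 -1.4]
 [-0.1  0.4]
 [ 0.  -0.8]
 [-2.5 -1.8]]
lens [0.48415247 0.34371652 0.25129377] [ 0.17298584 -0.14249161  0.21571608  0.00115053] [ 0.00134836 -0.14109889  0.25129377]
```

```bash
cat >> h.py <<'E'
def plan(s,pos,heading_deg=None,cmd=None):
    """row shift from current pose to world pos with tool-y heading (mod 180)"""
    from scipy.spatial.transform import Rotation as Ro
    R=Ro.from_quat(s['eef_rot']).as_matrix()
    d=R.T@(np.array(pos)-s['tool_pos'])
    h=np.degrees(np.arctan2(R[1,1],R[0,1]))
    y=None
    if heading_deg is not None:
        y=-((heading_deg-h+90)%180-90)
    print('shift',d.round(4),'yaw',y,'heading',round(h,2),'tilt',np.degrees(np.arccos(-R[2,2])).round(2))
E
python3 - <<'E'
from h import *; from plant import telemetry
s=telemetry.get_state()
plan(s,(.33,.25,.40),8.8);plan(s,(.5745,-.1185,.2),8.8)
E
```

```text
shift [-0.234  -0.2835 -0.1613] yaw 62.765478339110274 heading 71.57 tilt 0.01
shift [-0.5825 -0.5558  0.0387] yaw 62.765478339110274 heading 71.57 tilt 0.01
```

```bash
python3 -m creep '[[255,0,-0.02,-0.055,0],[255,-0.03,-0.05,-0.1,8],[255,-0.07,-0.085,-0.13,18],[255,-0.11,-0.13,-0.16,28],[255,-0.15,-0.17,-0.16,38],[255,-0.19,-0.21,-0.16,48],[255,-0.234,-0.25,-0.16,56],[255,-0.27,-0.285,-0.16,62.8],[255,-0.31,-0.32,-0.15,62.8],[255,-0.35,-0.355,-0.13,62.8]]' 20
python3 - <<'E'
from h import *; from plant import telemetry
s=telemetry.get_state()
print(s['tool_pos'],s['q'].round(2),s['contact_force'],s['opening'])
plan(s,(.5745,-.1185,.2),8.8);plan(s,(.5745,-.1185,.149),8.8)
E
```

```text
clock: 2.15
tool_pos: [0.4186, 0.1444, 0.3693]
eef_rot: [0.651, 0.759, 0.002, 0.001]
contact_force: [0.9, -0.6, -0.4]
opening: 0.005
[0.41862395 0.1444084  0.36925002] [-0.57  0.28  0.18  1.9  -0.06  0.97 -0.21] [ 0.85466265 -0.57683864 -0.43016498] 0.005052110709389201
shift [-0.2839  0.1133  0.1693] yaw 0.001847409819831114 heading 8.8 tilt 0.19
shift [-0.2839  0.1131  0.2203] yaw 0.001847409819831114 heading 8.8 tilt 0.19
```

```bash
python3 -m creep '[[255,-0.05,0.02,0.03,0],[255,-0.1,0.04,0.06,0],[255,-0.15,0.06,0.09,0],[255,-0.2,0.08,0.12,0],[255,-0.245,0.1,0.15,0],[255,-0.284,0.113,0.17,0],[255,-0.284,0.113,0.17,0]]'
python3 - <<'E'
from h import *; from plant import telemetry,imaging
s=telemetry.get_state()
print(s['tool_pos'],s['contact_force'])
for n,(x0,y0,x1,y1) in {'top':(300,120,460,275),'scene':(95,80,265,245)}.items():
    p=imaging.snapshot(n); cv2.imwrite(f'pics/{n}1.png',p['image'])
    cv2.imwrite(f'pics/{n}1c.png',cv2.resize(p['image'][y0:y1,x0:x1],None,fx=3,fy=3,interpolation=cv2.INTER_CUBIC))
    print(proj(n,s['tool_pos']))
plan(s,(.5745,-.1185,.149),8.8)
E
```

```text
clock: 3.02
tool_pos: [0.5722, -0.122, 0.1971]
eef_rot: [0.653, 0.757, -0.001, -0.0]
contact_force: [-0.2, -0.8, -0.0]
opening: 0.005
[ 0.57215189 -0.1219721   0.19706149] [-0.22264764 -0.77622096 -0.02612637]
[[352.82317227 191.61659596]]
[[191.43129269 151.87572494]]
shift [0.0032 0.0029 0.0481] yaw -0.3545218366488285 heading 8.45 tilt 0.16
```

View pics/top1c.png

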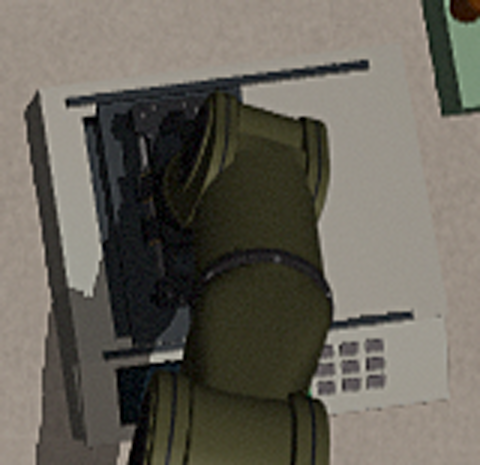

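View pics/scene1c.png

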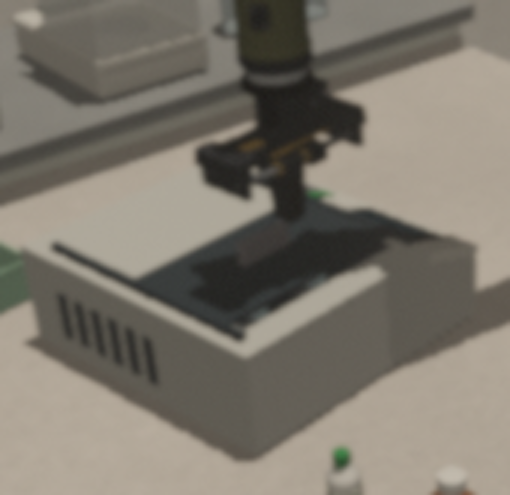

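```bash
python3 -m creep '[[255,0.003,0.003,0.025,-0.3],[255,0.003,0.003,0.047,-0.3],[255,0.003,0.003,0.048,-0.3],[255,-0.02,0.003,0.048,-0.3],[255,-0.04,0.003,0.048,-0.3],[255,-0.06,0.003,0.048,-0.3],[255,-0.08,0.003,0.048,-0.3],[255,-0.1,0.003,0.048,-0.3],[255,-0.12,0.003,0.048,-0.3],[255,-0.13,0.003,0.048,-0.3]]'
```

```text
clock: 4.38
tool_pos: [0.5949, -0.2483, 0.1505]
eef_rot: [0.65, 0.76, -0.0, 0.0]
contact_force: [1.0, 3.0, 1.5]
opening: 0.008
```

Contact with about 3 N against the ridge, as expected for its friction. Continue to the stop.

```bash
python3 -m creep '[[255,-0.015,0,0,0],[255,-0.025,0,0,0]]'; python3 -m creep '[[255,-0.007,0,0,0],[255,-0.012,0,0,0]]'
```

```text
clock: 4.62
tool_pos: [0.5985, -0.271, 0.1503]
eef_rot: [0.649, 0.761, 0.0, -0.001]
contact_force: [-1.9, 22.0, 7.9]
opening: 0.006
clock: 4.88
tool_pos: [0.5984, -0.2709, 0.1503]
eef_rot: [0.647, 0.762, 0.004, -0.01]
contact_force: [-11.5, 26.7, 19.3]
opening: 0.007
```

```bash
python3 -m creep '[[255,0.02,0,0,0],[255,0.02,0,-0.03,0],[255,0.03,0,-0.08,0],[0,0.09,-0.05,-0.13,0],[0,0.15,-0.1,-0.18,0],[0,0.21,-0.12,-0.2,0],[0,0.25,-0.14,-0.2,0]]'
python3 - <<'E'
from h import *; from plant import telemetry,imaging
s=telemetry.get_state()
print(s['tool_pos'],s['contact_force'],s['q'].round(2))
for n,(x0,y0,x1,y1) in {'top':(300,120,460,275),'scene':(95,80,265,245)}.items():
    p=imaging.snapshot(n); cv2.imwrite(f'pics/{n}2.png',p['image'])
    cv2.imwrite(f'pics/{n}2c.png',cv2.resize(p['image'][y0:y1,x0:x1],None,fx=4 if n=='top' else 3,fy=4 if n=='top' else 3,interpolation=cv2.INTER_CUBIC))
    for t in ['photometer','compartment','cover_grip','sample_cell','sample_cell_mid','reference_cell','lens_front','focus_point']:
        q=imaging.place_of(p,t); print(t,[(x['location'],round(x['score'],2)) for x in q[:2]])
E
```

```text
clock: 5.75
tool_pos: [0.4467, -0.0897, 0.3418]
eef_rot: [0.65, 0.76, 0.001, 0.002]
contact_force: [0.5, 0.7, -0.1]
opening: 0.438
[ 0.44669518 -0.08971027  0.34180663] [ 0.45793836  0.73610592 -0.06140941] [-0.02  0.33  0.16  1.91 -0.07  0.9   0.33]
photometer [([201.5, 372.1], 0.89)]
compartment [([192.0, 351.0], 0.62)]
cover_grip [([184.1, 407.8], 0.72)]
sample_cell [([178.0, 349.6], 0.54)]
sample_cell_mid [([179.0, 350.4], 0.52), ([241.9, 260.8], 0.25)]
reference_cell [([209.9, 355.3], 0.46)]
lens_front [([215.4, 189.6], 0.59), ([226.3, 155.9], 0.23)]
focus_point []
photometer [([190.5, 179.6], 0.69), ([277.5, 355.0], 0.58)]
compartment [([167.6, 186.5], 0.65)]
cover_grip [([144.9, 156.1], 0.88)]
sample_cell [([186.3, 181.1], 0.52)]
sample_cell_mid [([169.8, 189.4], 0.61), ([181.0, 178.0], 0.58)]
reference_cell [([179.2, 177.2], 0.66), ([180.6, 196.2], 0.49)]
lens_front [([185.0, 314.7], 0.58)]
focus_point []
```

View pics/top2c.png

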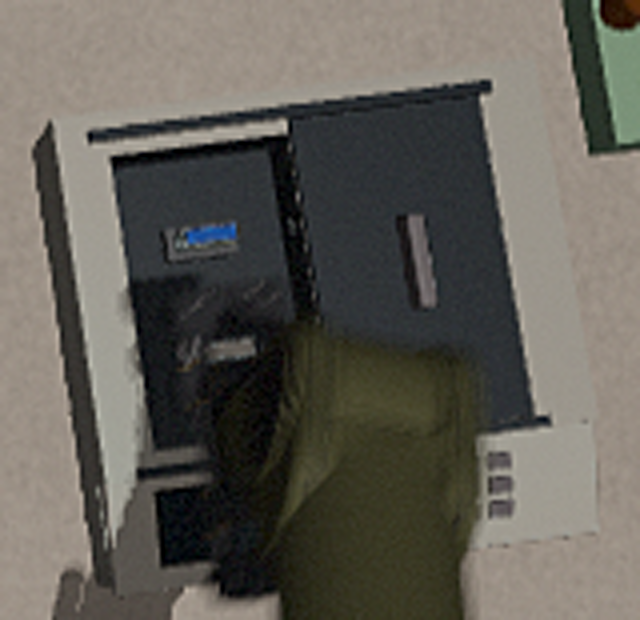

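View pics/scene2c.png

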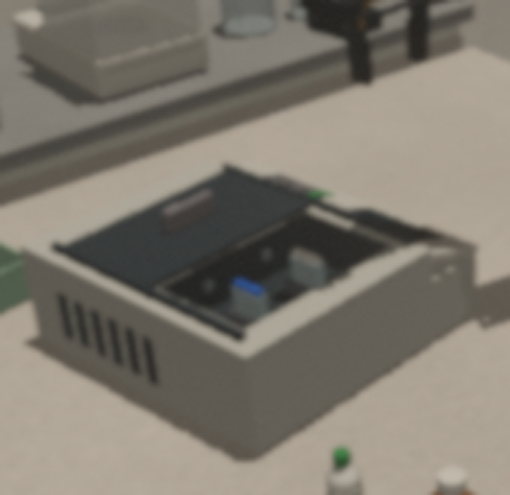

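```bash
python3 - <<'E'
from h import *
for n in ['top','scene']: K,R,t=CAM[n]; print(n,-R.T@t)
a=cv2.imread('pics/top2.png').astype(int); b=cv2.imread('pics/scene2.png').astype(int)
for n,im,(x0,y0,x1,y1) in [('top',a,(335,165,375,195)),('scene',b,(165,165,195,195))]:
    w=np.clip(im[...,0]-im[...,2]-25,0,None).astype(float); m=np.zeros_like(w); m[y0:y1,x0:x1]=w[y0:y1,x0:x1]
    ys,xs=np.nonzero(m>20); W=m[ys,xs]; c=np.array([np.sum(xs*W),np.sum(ys*W)])/W.sum()
    print(n,c,len(xs),xs.min(),xs.max(),ys.min(),ys.max(),W.max())
    print((m[y0:y1,x0:x1]).astype(int)[ys.min()-y0:ys.max()-y0+1, xs.min()-x0:xs.max()-x0+1])
    X=atz(n,c,.126); X2=atz(n,c,.1225); print(X,X2)
    if n=='top': ct=c
    else: print(tri(ct,c))
T=lambda x,y:(300+(x+.5)/4-.5,120+(y+.5)/4-.5)
def hd(p,q,z): d=atz('top',T(*q),z)-atz('top',T(*p),z); return np.degrees(np.arctan2(d[1],d[0])),np.linalg.norm(d)
print('well left',hd((152,452),(112,157),.13)); print('rail',hd((490,87),(90,137),.138)); print('cover right',hd((533,420),(483,95),.138)); print('cover top',hd((483,95),(290,120),.138))
print('ph left top',hd((115,595),(50,122),.13),'rightbot',hd((597,532),(115,595),.1))
print('ridge',atz('top',T(420,258),.166))
for q in [(112,157),(152,452)]: print(atz('top',T(*q),.13))
E
```

```text
top [0.39866956 0.16949656 1.57001339]
scene [1.32771981 1.03625735 0.91273363]
top [352.47448426 178.07138979] 44 346 358 176 180 117.0
[[  0   0   0   0   0   4  12   4  14   8  38  48  69]
 [  0  11  41  56  50  78 107 106 112 106 108 108 117]
 [ 32 114 106 101  99 103  95  99  99 102 104 100 111]
 [  0 116 102  99 104  85  73  74  82  75  71  54  53]
 [  0  93  79  38  50  27   9   0   0   0   0   0   0]]
[ 0.62313489 -0.13603843  0.126     ] [ 0.62367895 -0.13677899  0.1225    ]
scene [177.38839286 174.92857143] 31 173 182 173 177 61.0
[[28 44 48 40 25  7  0  0  0  0]
 [29 50 60 59 52 41 29 15  0  0]
 [10 28 44 55 59 60 59 48 31  9]
 [ 0  0 11 26 41 53 61 60 49 26]
 [ 0  0  0  0  7 22 36 44 37 17]]
[ 0.62614621 -0.1354932   0.126     ] [ 0.62302506 -0.14070605  0.1225    ]
(array([ 0.62411409, -0.13697798,  0.1243284 ]), array([ 0.18937763, -0.22608093,  0.3095964 ,  0.05612044]))
well left (np.float64(7.924796411878649), np.float64(0.22825593431651853))
rail (np.float64(98.67137022342294), np.float64(0.3124679651652206))
cover right (np.float64(7.582202980229141), np.float64(0.25193881580504174))
cover top (np.float64(98.92253914993901), np.float64(0.15120103140626187))
ph left top (np.float64(8.230787175647878), np.float64(0.36365182789027994)) rightbot (np.float64(98.63824679155051), np.float64(0.3759241818541052))
ridge [ 0.60247937 -0.28392467  0.166     ]
[ 0.68047856 -0.0584758   0.13      ]
[ 0.4544025  -0.08994618  0.13      ]
```

```bash
python3 - <<'E'
from h import *; from plant import telemetry
s=telemetry.get_state()
plan(s,(.623,-.137,.20),8.4);plan(s,(.623,-.137,.093),8.4)
E
```

```text
shift [-0.0743  0.1664  0.1403] yaw 0.6617727120369636 heading 9.06 tilt 0.01
shift [-0.0743  0.1664  0.2473] yaw 0.6617727120369636 heading 9.06 tilt 0.01
```

```bash
python3 -m creep '[[0,-0.02,0.05,0.03,0.6],[0,-0.04,0.1,0.06,0.6],[0,-0.06,0.14,0.1,0.6],[0,-0.074,0.166,0.13,0.6],[0,-0.074,0.166,0.14,0.6],[0,-0.074,0.166,0.14,0.6]]'
python3 - <<'E'
from h import *; from plant import telemetry,imaging
s=telemetry.get_state()
print(s['tool_pos'],s['contact_force'],s['opening'])
for n,(x0,y0,x1,y1) in {'scene':(125,100,245,210)}.items():
    p=imaging.snapshot(n); cv2.imwrite(f'pics/{n}3.png',p['image'])
    cv2.imwrite(f'pics/{n}3c.png',cv2.resize(p['image'][y0:y1,x0:x1],None,fx=5,fy=5,interpolation=cv2.INTER_CUBIC))
    print(proj(n,s['tool_pos']))
plan(s,(.623,-.137,.093),8.4)
E
```

```text
clock: 7.4
tool_pos: [0.6213, -0.1363, 0.2]
eef_rot: [0.653, 0.757, -0.001, -0.001]
contact_force: [0.2, -0.0, 0.9]
opening: 1.002
[ 0.62126873 -0.13632493  0.19999038] [ 0.21809965 -0.0354615   0.92576249] 1.0019117427306123
[[176.23872778 154.44024047]]
shift [-0.001   0.0018  0.107 ] yaw 0.0648839737182243 heading 8.46 tilt 0.14
```

View pics/scene3c.png

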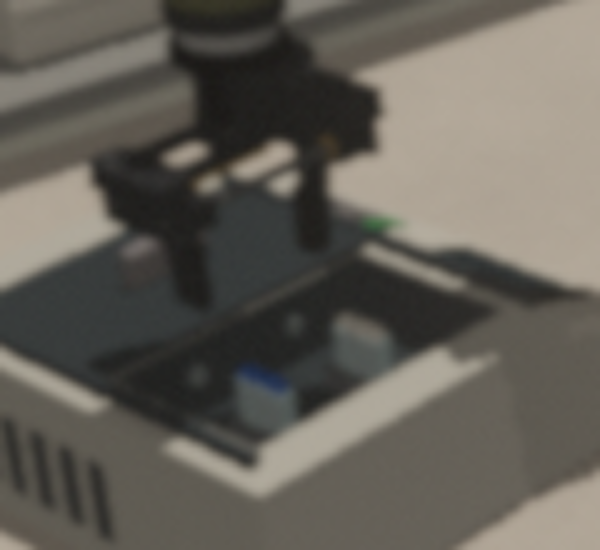

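```bash
python3 -m creep '[[120,-0.001,0.002,0.03,0],[120,-0.001,0.002,0.06,0],[120,-0.001,0.002,0.085,0],[120,-0.001,0.002,0.1,0],[120,-0.001,0.002,0.106,0],[120,-0.001,0.002,0.106,0]]' 6
python3 - <<'E'
from h import *; from plant import telemetry
s=telemetry.get_state()
print(s['tool_pos'],s['contact_force'],s['opening'])
plan(s,(.623,-.137,.093),8.4)
E
```

```text
clock: 8.2
tool_pos: [0.625, -0.1374, 0.0951]
eef_rot: [0.653, 0.757, 0.0, 0.0]
contact_force: [-0.8, -0.3, 0.6]
opening: 0.529
[ 0.62500985 -0.13744249  0.09510134] [-0.83364817 -0.3037676   0.59267899] 0.5292335977491943
shift [ 0.0007 -0.0019  0.0021] yaw 0.0676798606459954 heading 8.47 tilt 0.06
```

```bash
python3 -m creep '[[120,0,-0.001,0.001,0],[180,0,-0.001,0.001,0],[255,0,-0.001,0.001,0],[255,0,-0.001,0.001,0],[255,0,-0.001,0.001,0],[255,0,-0.001,0.001,0],[255,0,-0.001,0.001,0]]' 6
python3 - <<'E'
from h import *; from plant import telemetry
s=telemetry.get_state()
print(s['tool_pos'],s['contact_force'],s['opening']*88,s['moment'])
E
```

```text
clock: 9.07
tool_pos: [0.6237, -0.1376, 0.0933]
eef_rot: [0.653, 0.757, 0.0, -0.0]
contact_force: [-0.4, -0.4, 0.6]
opening: 0.138
[ 0.62370319 -0.13758008  0.09332051] [-0.38483649 -0.3573258   0.59366496] 12.130716134463446 [-0.02682022  0.10731297 -0.00825413]
```

```bash
python3 -m creep '[[255,0,0,-0.01,0],[255,0,0,-0.03,0],[255,0,0,-0.055,0],[255,0,0,-0.08,0],[255,0,0,-0.097,0],[255,0,0,-0.097,0]]' 12
python3 - <<'E'
from h import *; from plant import telemetry,imaging
s=telemetry.get_state()
print(s['tool_pos'],s['contact_force'],s['opening']*88,s['moment'])
for n,(x0,y0,x1,y1) in {'scene':(125,90,245,200)}.items():
    p=imaging.snapshot(n); cv2.imwrite(f'pics/{n}4.png',p['image'])
    cv2.imwrite(f'pics/{n}4c.png',cv2.resize(p['image'][y0:y1,x0:x1],None,fx=5,fy=5,interpolation=cv2.INTER_CUBIC))
cs=[]
for i in range(3):
  for n in ['top','scene']:
    p=imaging.snapshot(n); 
    q=imaging.place_of(p,'lens_front'); print(n,[(x['location'],round(x['score'],2)) for x in q[:2]])
    cv2.imwrite(f'pics/st_{n}_{i}.png',p['image'])
E
```

```text
clock: 9.82
tool_pos: [0.6246, -0.1378, 0.1918]
eef_rot: [0.653, 0.757, 0.001, 0.001]
contact_force: [0.1, 0.6, 0.6]
opening: 0.145
[ 0.62455487 -0.13781377  0.19183053] [0.06164589 0.6139549  0.58634519] 12.740393865548551 [-0.06284876  0.02103548  0.01687731]
top [([215.5, 186.8], 0.8)]
scene [([168.4, 187.7], 0.66)]
top [([214.2, 186.2], 0.97)]
scene [([183.9, 316.7], 0.74)]
top [([218.3, 187.9], 0.64), ([158.0, 266.3], 0.4)]
scene [([185.6, 318.3], 0.88)]
```

View pics/scene4c.png

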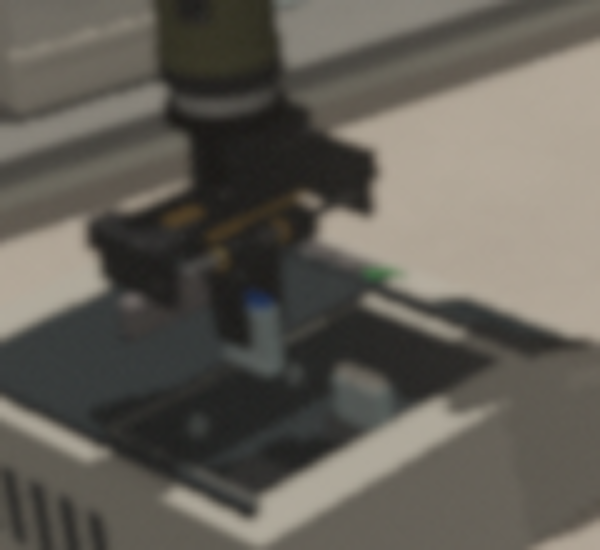

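```bash
python3 - <<'E'
import cv2,numpy as np
for n,(x0,y0,x1,y1),k in [('top',(115,190,215,260),8),('scene',(300,145,390,225),8)]:
    im=np.mean([cv2.imread(f'pics/st_{n}_{i}.png').astype(float) for i in range(3)],0)
    cv2.imwrite(f'pics/avg_{n}.png',im)
    c=im[y0:y1,x0:x1]; c=np.clip(c*1.6,0,255).astype(np.uint8)
    cv2.imwrite(f'pics/a_{n}.png',cv2.resize(c,None,fx=k,fy=k,interpolation=cv2.INTER_CUBIC))
E
```

```text
[ WARN:0@0.110] global loadsave.cpp:1063 imwrite_ Unsupported depth image for selected encoder is fallbacked to CV_8U.
```

View pics/a_top.png

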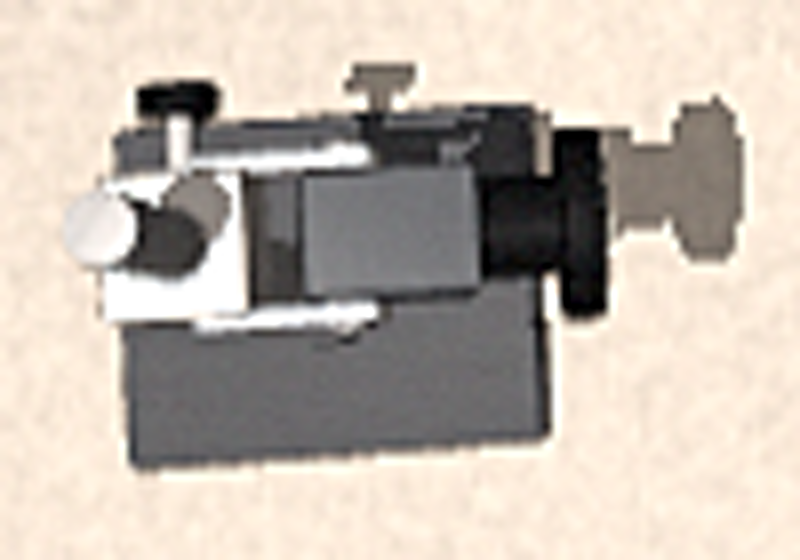

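View pics/a_scene.png

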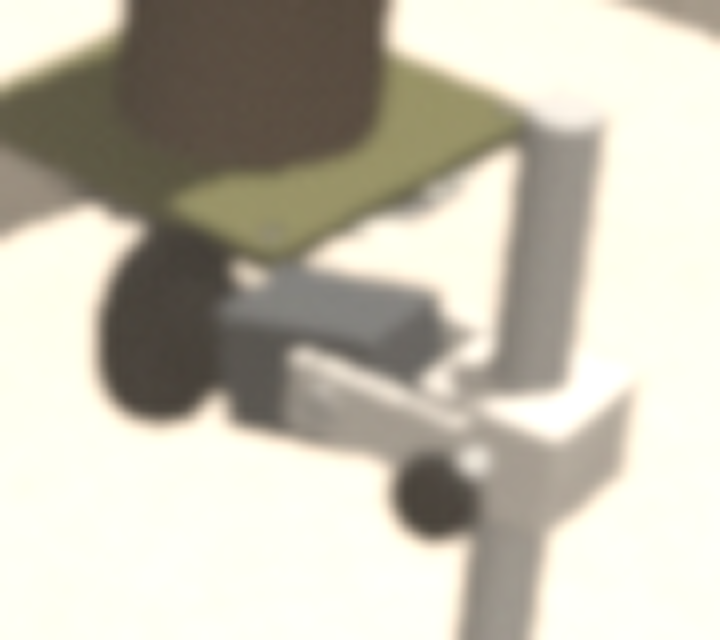

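```bash
cat > fitcam.py <<'E'
from h import *
def C(x,y,k,ox,oy): return np.array([ox+(x+.5)/k-.5,oy+(y+.5)/k-.5])
T6=lambda x,y:C(x,y,6,105,180); S4=lambda x,y:C(x,y,4,300,140)
T8=lambda x,y:C(x,y,8,115,190); S8=lambda x,y:C(x,y,8,300,145)
th=np.linspace(0,2*np.pi,181)
def model(p,verbose=False,usering=True,useblock=True,usebody=True,usenet=True):
    x,y,a,h,t,w,zt,zb,f,rr,T,bx,by,bz,by0=p
    st=lambda l: Rz(a)@np.array(l)+[x,y,0]
    c,s=np.cos(t),np.sin(t)
    def cm(l): # camera-frame local with origin hinge, y back
        X,Y,Z=l
        return st((X,-.055+Y*c+Z*(-s)*1.0, .245+h+Y*s+Z*c)) 
    out=[];lab=[]
    def add(n,uv,P,wt,l):
        out.append((proj(n,P)[0]-uv)*wt); lab.append(l)
    base=[('top',T6(145,158),(.07,.085,.016)),('top',T6(155,410),(-.07,.085,.016)),('top',T6(472,387),(-.07,-.085,.016)),('top',T6(460,140),(.07,-.085,.016)),
('scene',S4(65,535),(.07,-.085,.016)),('scene',S4(270,648),(.07,.085,.016)),('scene',S4(377,543),(-.07,.085,.016)),('scene',S4(175,438),(-.07,-.085,.016)),
('scene',S8(567,108),(0,0,.376)),('top',T8(102,230),(0,0,.376))]
    for n,uv,l in base: add(n,uv,st(l),.7,'base')
    if usebody:
      for n,uv,l in [('scene',S8(222,312),(w,-f,zt)),('scene',S8(287,268),(-w,-f,zt)),('scene',S8(437,300),(-w,rr,zt)),('scene',S8(380,366),(w,rr,zt)),('scene',S8(235,422),(w,-f,zb)),
        ('top',T8(306,178),(w,rr,zt)),('top',T8(302,292),(-w,rr,zt)),('top',T8(476,165),(w,-f,zt)),('top',T8(480,286),(-w,-f,zt))]: add(n,uv,cm(l),1,'body')
    if usering:
      ring=np.array([cm((.034*np.cos(q),yy,.034*np.sin(q))) for yy in (-.087,-.087+T) for q in th])
      P=proj('scene',ring); m=S8(98,222)
      M=S8(0,424)
      out.append(np.array([P[:,0].min()-m[0],P[:,1].max()-M[1]])); lab.append('ringS')
      out.append(np.array([P[:,1].min()-m[1],0])); lab.append('ringS2')
      P=proj('top',ring); m=T8(557,127); M=T8(608,321)
      out.append(np.array([P[:,0].min()-m[0],P[:,0].max()-M[0]])); lab.append('ringTx')
      out.append(np.array([P[:,1].min()-m[1],P[:,1].max()-M[1]])); lab.append('ringTy')
    if useblock:
      for n,uv,l in [('scene',S8(557,440),(bx,by0+by,.245+h+bz)),('scene',S8(553,527),(bx,by0+by,.245+h-bz)),('scene',S8(632,385),(-bx,by0+by,.245+h+bz)),('scene',S8(625,470),(-bx,by0+by,.245+h-bz)),
        ('top',T8(246,172),(bx,by0-by,.245+h+bz)),('top',T8(248,318),(-bx,by0-by,.245+h+bz)),('top',T8(105,322),(-bx,by0+by,.245+h+bz))]: add(n,uv,st(l),1,'block')
    if usenet:
      add('top',np.array([187.4,215.9]),cm((0,-.087,0)),.4,'netT'); add('scene',np.array([317.3,184.2]),cm((0,-.087,0)),.4,'netS')
    r=np.array(out)
    if verbose:
        for l,q in zip(lab,r): print(l,q.round(1),end='; ')
        print()
    return r.ravel()
x0=[.47,.484,.089,.03,.2,.02,.02,-.02,.05,.01,.015,.022,.022,.02,0]
if __name__=='__main__':
  for kw in [{},dict(usebody=False,usenet=False),dict(usering=False,usenet=False),dict(useblock=False)]:
    s=least_squares(model,x0,kwargs=kw,loss='soft_l1',f_scale=.7)
    print(kw,'pose',s.x[:3].round(4),'h',s.x[3].round(4),'t deg',np.degrees(s.x[4]).round(2),'dims',s.x[5:].round(4),'cost',round(s.cost,2))
    model(s.x,True,**kw)
E
python3 fitcam.py
```

```text
{} pose [0.4695 0.4837 0.092 ] h 0.0175 t deg 11.35 dims [ 0.0193  0.0173 -0.0211  0.0444  0.014   0.0123  0.023   0.024   0.0157
 -0.0006] cost 7.99
base [ 0.  -0.3]; base [-0.1  0.3]; base [-0.3  0.5]; base [-0.4 -0.7]; base [-0.5 -1.4]; base [ 1.  -0.1]; base [ 1.2 -1.1]; base [ 0.1 -1.1]; base [ 0.3 -0.1]; base [-0.3 -0.4]; body [-0.1  0.5]; body [0.4 0.2]; body [0.8 0. ]; body [-0.6 -2.2]; body [-0.3  0. ]; body [-0.6  0. ]; body [0.5 0. ]; body [-0.   0.6]; body [ 0.2 -0.5]; ringS [-0.6  0.1]; ringS2 [-0.6  0. ]; ringTx [0.  0.1]; ringTy [-0.2  0.2]; block [0.2 0.6]; block [-0.8  0.4]; block [ 0.7 -0.2]; block [-0.  -0.3]; block [-0.2  0. ]; block [ 0.2 -1.3]; block [ 0.3 -0.6]; netT [0.9 0.6]; netS [0.7 0. ]; 
{'usebody': False, 'usenet': False} pose [0.4694 0.4836 0.0888] h 0.0179 t deg 12.27 dims [-0.0145 -0.0022 -0.035  -0.      0.0082  0.0118  0.023   0.0241  0.0157
 -0.0005] cost 4.92
base [ 0.1 -0.4]; base [-0.1  0.3]; base [-0.3  0.6]; base [-0.3 -0.6]; base [-0.6 -1.5]; base [ 0.9 -0.1]; base [ 1.2 -1. ]; base [ 0.1 -1.2]; base [ 0.3 -0.1]; base [-0.2 -0.4]; ringS [-0.
[... 754 characters left out ...]
 [ 0.8 -0.3]; block [ 0.  -0.4]; block [-0.2  0. ]; block [ 0.2 -1.3]; block [ 0.2 -0.6]; 
{'useblock': False} pose [0.4701 0.4837 0.0882] h 0.0152 t deg 10.13 dims [ 0.0193  0.0192 -0.0199  0.0441  0.0141  0.0132  0.022   0.022   0.02
  0.    ] cost 6.21
base [ 0.1 -0.5]; base [-0.1  0.1]; base [-0.3  0.4]; base [-0.3 -0.7]; base [-0.6 -1.4]; base [0.8 0. ]; base [ 1.1 -0.9]; base [ 0.1 -1.1]; base [ 0.2 -0.1]; base [-0.3 -0.5]; body [-0.1  0.3]; body [0.4 0.1]; body [0.8 0.3]; body [-0.7 -1.9]; body [-0.6  0. ]; body [-0.6 -0.1]; body [ 0.5 -0.1]; body [-0.1  0.5]; body [ 0.  -0.6]; ringS [-0.7  0.3]; ringS2 [-0.4  0. ]; ringTx [0.1 0.1]; ringTy [-0.2  0.2]; netT [0.9 0.6]; netS [0.6 0.1];
```

```bash
sed -i "s/('scene',S8(380,366),(w,rr,zt)),//" fitcam.py; cat > ov.py <<'E'
from fitcam import *
s=least_squares(model,x0,loss='soft_l1',f_scale=.7); p=s.x
print(p[:5].round(4),np.degrees(p[4]))
def draw(p,fn):
    x,y,a,h,t,w,zt,zb,f,rr,T,bx,by,bz,by0=p
    st=lambda l: Rz(a)@np.array(l)+[x,y,0]; c,s_=np.cos(t),np.sin(t)
    cm=lambda l: st((l[0],-.055+l[1]*c-l[2]*s_,.245+h+l[1]*s_+l[2]*c))
    ims=[]
    for n,(ox,oy,x1,y1) in [('scene',(305,165,365,215)),]:
        im=cv2.imread(f'pics/avg_{n}.png'); k=12
        c_=np.clip(im[oy:y1,ox:x1].astype(float)*1.6,0,255).astype(np.uint8); c_=cv2.resize(c_,None,fx=k,fy=k,interpolation=cv2.INTER_CUBIC)
        raw=c_.copy()
        def L(P,col):
            q=((proj(n,P)-[ox,oy]+.5)*k-.5).round().astype(int); cv2.polylines(c_,[q.reshape(-1,1,2)],False,col,1)
        for z in (zt,zb): L([cm(v) for v in [(w,-f,z),(-w,-f,z),(-w,rr,z),(w,rr,z),(w,-f,z)]],(0,0,255))
        L([cm((w,-f,zt)),cm((w,-f,zb))],(0,0,255))
        for Y in (-.087,-.087+T): L([cm((.034*np.cos(q),Y,.034*np.sin(q))) for q in th],(0,200,0))
        cv2.imwrite(fn,c_)
draw(p,'pics/ov1.png')
E
python3 ov.py
```

```text
[0.4696 0.4837 0.0908 0.0178 0.2067] 11.843883781740681
```

View pics/ov1.png

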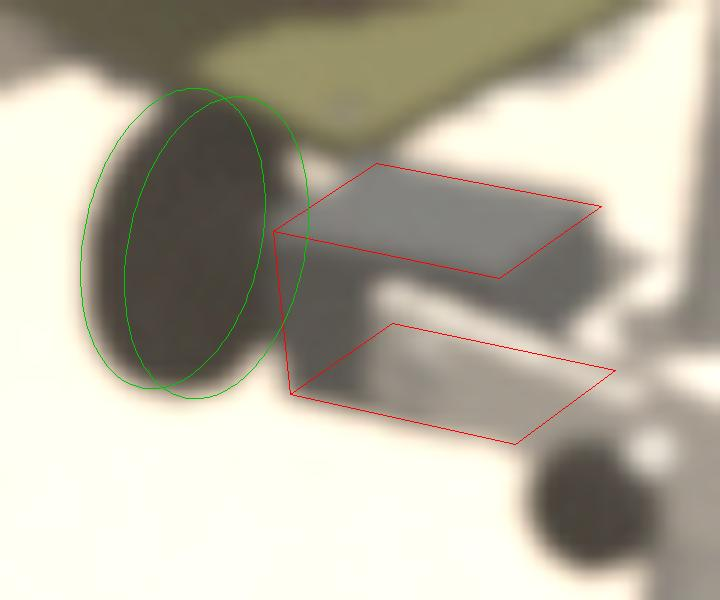

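```bash
python3 - <<'E'
import fitcam, re
src=open('fitcam.py').read()
src=src.replace("out.append(np.array([P[:,1].min()-m[1],0])); lab.append('ringS2')","out.append(np.array([P[:,1].min()-m[1],P[:,0].max()-(305+(285.5)/12-.5)])); lab.append('ringS2')")
src=src.replace("out.append(np.array([P[:,0].min()-m[0],P[:,0].max()-M[0]])); lab.append('ringTx')","out.append(np.array([0,P[:,0].max()-M[0]])); lab.append('ringTx')")
open('fitcam.py','w').write(src)
E
python3 fitcam.py; python3 ov.py
```

```text
{} pose [0.4696 0.4837 0.0907] h 0.0177 t deg 12.16 dims [ 0.0193  0.0182 -0.0206  0.0442  0.0133  0.0055  0.023   0.0241  0.0157
 -0.0006] cost 6.46
base [ 0.  -0.4]; base [-0.1  0.3]; base [-0.3  0.5]; base [-0.4 -0.7]; base [-0.6 -1.4]; base [ 1.  -0.1]; base [ 1.2 -1. ]; base [ 0.1 -1.1]; base [ 0.3 -0.1]; base [-0.3 -0.4]; body [-0.1  0.3]; body [0.4 0.1]; body [ 0.5 -0.5]; body [-0.2  0. ]; body [-0.3 -0. ]; body [ 0.8 -0.1]; body [0.  0.6]; body [ 0.2 -0.5]; ringS [-0.6 -0.1]; ringS2 [-0.3  0. ]; ringTx [0.  0.2]; ringTy [-0.1  0.1]; block [0.2 0.5]; block [-0.8  0.3]; block [ 0.7 -0.3]; block [-0.  -0.3]; block [-0.2 -0. ]; block [ 0.2 -1.3]; block [ 0.2 -0.6]; netT [0.9 0.6]; netS [0.7 0.2]; 
{'usebody': False, 'usenet': False} pose [0.4694 0.4836 0.0886] h 0.0178 t deg 12.67 dims [ 0.0134  0.0551 -0.0276  0.1193 -0.0014  0.005   0.023   0.024   0.0157
 -0.0006] cost 4.81
base [ 0.1 -0.4]; base [-0.1  0.3]; base [-0.3  0.6]; base [-0.3 -0.6]; base [-0.6 -1.5]; base [ 0.9 -0.1]; base [ 1.2 -1. ]; base [ 0.2 -1.2]; base [ 0.3 -0.1]; base [-0.2 -0.4]; ringS [-0.5  0. ]; ringS2 
[... 766 characters left out ...]
-0.2  0. ]; block [ 0.2 -1.3]; block [ 0.2 -0.7]; 
{'useblock': False} pose [0.4702 0.4838 0.0865] h 0.0163 t deg 11.43 dims [ 0.0192  0.0193 -0.0198  0.044   0.0135  0.0057  0.022   0.022   0.02
  0.    ] cost 4.72
base [ 0.1 -0.6]; base [-0.2  0.1]; base [-0.4  0.4]; base [-0.3 -0.7]; base [-0.7 -1.4]; base [0.8 0.1]; base [ 1.1 -0.9]; base [ 0.1 -1.1]; base [ 0.2 -0. ]; base [-0.3 -0.6]; body [-0.1  0.2]; body [0.4 0. ]; body [ 0.4 -0.2]; body [-0.3  0. ]; body [-0.3 -0.2]; body [ 0.8 -0.2]; body [-0.   0.5]; body [ 0.1 -0.6]; ringS [-0.7 -0. ]; ringS2 [-0.2 -0. ]; ringTx [0.  0.2]; ringTy [-0.1  0.1]; netT [0.9 0.6]; netS [0.7 0.2]; 
[0.4696 0.4837 0.0907 0.0177 0.2123] 12.16154641612294
```

View pics/ov1.png

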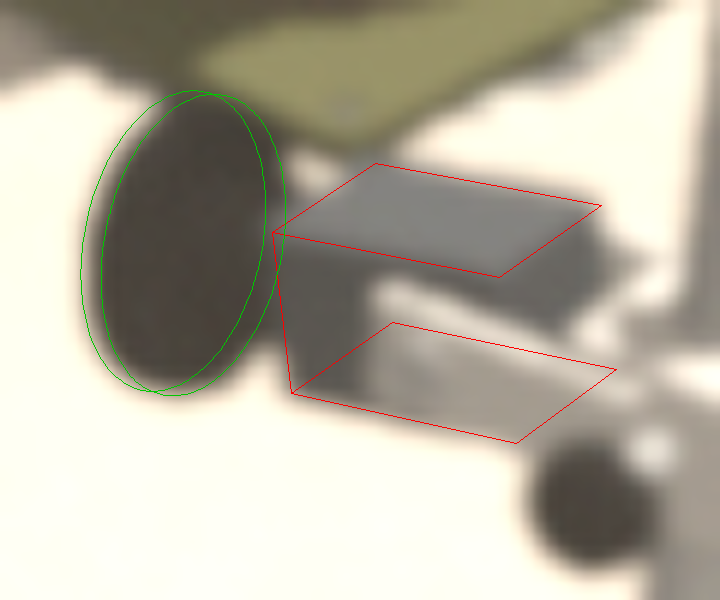

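```bash
python3 -m creep '[[255,-0.015,0,0.01,0],[255,-0.03,0,0.03,0],[255,-0.038,0,0.04,0],[255,-0.038,0,0.04,0],[255,-0.038,0,0.04,0]]' 6
python3 - <<'E'
from h import *; from plant import telemetry,imaging
for i in range(3):
  s=telemetry.get_state(); print(s['clock'],s['tool_pos'],s['contact_force'],s['opening']*88)
  p=imaging.snapshot('scene')
cv2.imwrite('pics/scene5.png',p['image']); x0,y0,x1,y1=125,100,215,190
cv2.imwrite('pics/scene5c.png',cv2.resize(p['image'][y0:y1,x0:x1],None,fx=6,fy=6,interpolation=cv2.INTER_CUBIC))
E
```

```text
clock: 11.1
tool_pos: [0.6295, -0.1747, 0.1504]
eef_rot: [0.653, 0.757, 0.0, -0.0]
contact_force: [-0.0, 0.2, -0.5]
opening: 0.143
11.1 [ 0.62954637 -0.1746851   0.15036801] [-0.01025917  0.15022882 -0.52008688] 12.556593825412032
11.15 [ 0.6297218  -0.17449943  0.15066355] [-1.12363921 -0.49092492  0.19316707] 12.82370855217624
11.2 [ 0.62978125 -0.17445486  0.15082101] [ 0.24614574  0.69348471 -0.39231136] 11.988040304649006
```

View pics/scene5c.png

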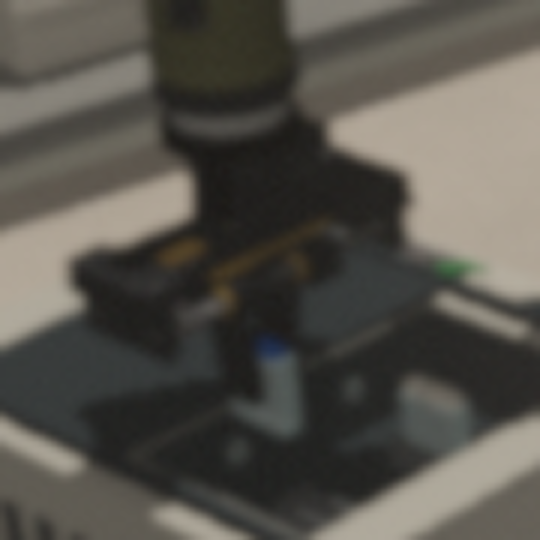

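```bash
python3 -m creep '[[255,-0.003,0,0,0],[255,-0.006,0,0,0],[255,-0.006,0,0,0]]'; python3 -m creep '[[255,-0.002,0,0,0],[255,-0.003,0,0,0],[255,-0.003,0,0,0]]';  python3 -m creep '[[255,-0.002,0,0,0],[255,-0.003,0,0,0],[255,-0.003,0,0,0]]'
```

```text
clock: 11.62
tool_pos: [0.6302, -0.1817, 0.1505]
eef_rot: [0.653, 0.757, -0.0, 0.0]
contact_force: [-0.6, 0.5, -1.1]
opening: 0.143
clock: 12.0
tool_pos: [0.6306, -0.1842, 0.1503]
eef_rot: [0.653, 0.757, -0.0, -0.0]
contact_force: [0.1, 0.6, 0.4]
opening: 0.14
clock: 12.38
tool_pos: [0.631, -0.186, 0.1503]
eef_rot: [0.653, 0.758, 0.0, -0.001]
contact_force: [-0.7, 2.4, 1.7]
opening: 0.142
```

```bash
python3 -m creep '[[255,-0.002,0,0,0],[255,-0.003,0,0,0],[255,-0.003,0,0,0]]'; python3 -m creep '[[255,-0.002,0,0,0],[255,-0.002,0,0,0]]'
python3 - <<'E'
from h import *; from plant import telemetry,imaging
for i in range(2):
  p=imaging.snapshot('scene')
  s=telemetry.get_state(); print(s['clock'],s['tool_pos'],s['contact_force'],s['opening']*88)
cv2.imwrite('pics/scene6.png',p['image']); x0,y0,x1,y1=125,100,215,190
cv2.imwrite('pics/scene6c.png',cv2.resize(p['image'][y0:y1,x0:x1],None,fx=6,fy=6,interpolation=cv2.INTER_CUBIC))
E
```

```text
clock: 12.75
tool_pos: [0.6317, -0.1896, 0.1505]
eef_rot: [0.653, 0.757, 0.0, -0.0]
contact_force: [-0.5, 4.0, 1.6]
opening: 0.14
clock: 13.0
tool_pos: [0.6321, -0.1922, 0.1506]
eef_rot: [0.653, 0.757, 0.0, 0.0]
contact_force: [0.1, 2.5, 1.8]
opening: 0.138
13.05 [ 0.63210913 -0.19219055  0.15050251] [0.43081989 3.94231318 2.83401222] 12.883662777877033
13.1 [ 0.63210425 -0.1921885   0.15051459] [-0.51100879  4.05980929  2.64706242] 12.114635542412199
```

View pics/scene6c.png

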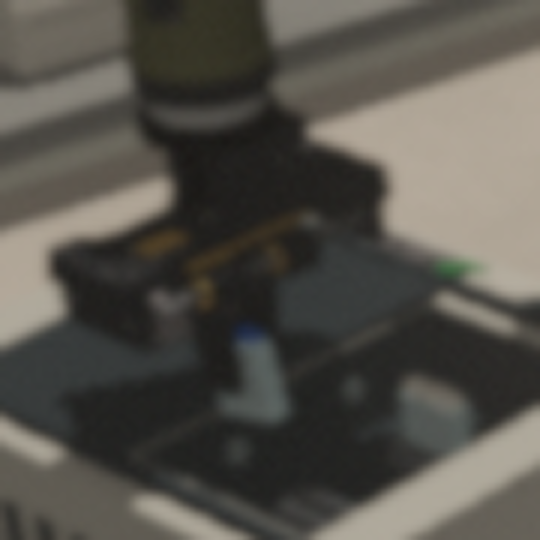

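```bash
python3 -m creep '[[255,0.006,0,0,0],[255,0.012,0,-0.01,0],[255,0.02,0,-0.03,0],[255,0.03,0,-0.06,0],[255,0.035,0,-0.08,0],[255,0.035,0,-0.08,0],[255,0.035,0,-0.08,0]]' 15
python3 - <<'E'
from h import *; from plant import telemetry,imaging
s=telemetry.get_state(); print(s['clock'],s['tool_pos'],s['contact_force'],s['opening']*88)
ims=[imaging.snapshot('scene')['image'].astype(float) for i in range(2)]
cv2.imwrite('pics/scene7.png',np.mean(ims,0).astype(np.uint8)); x0,y0,x1,y1=140,90,215,175
cv2.imwrite('pics/scene7c.png',cv2.resize(np.mean(ims,0).astype(np.uint8)[y0:y1,x0:x1],None,fx=7,fy=7,interpolation=cv2.INTER_CUBIC))
plan(s,(.4926,.2251,.24),5.15)
print(np.array(proj('scene',s['tool_pos'])))
E
```

```text
clock: 13.98
tool_pos: [0.6263, -0.1576, 0.2303]
eef_rot: [0.653, 0.757, -0.0, -0.0]
contact_force: [-0.6, -0.4, -1.1]
opening: 0.14
13.975 [ 0.62626267 -0.15755182  0.23028077] [-0.62259346 -0.40724224 -1.09209522] 12.321224503794015
shift [ 0.3981 -0.076  -0.0098] yaw 3.302694508631049 heading 8.45 tilt 0.03
[[170.24782375 144.28357414]]
```

View pics/scene7c.png

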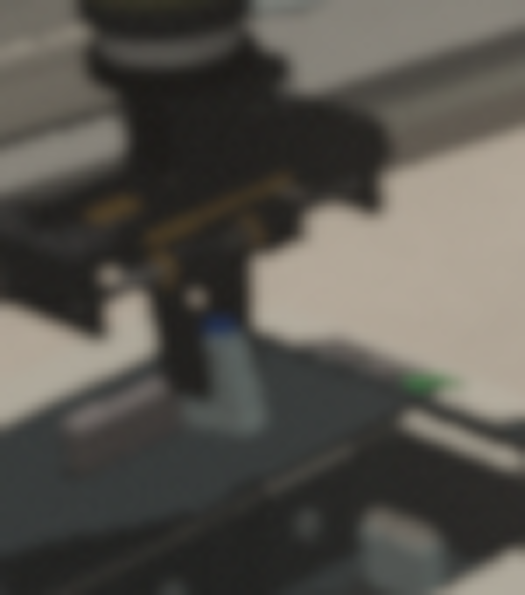

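```bash
python3 -m creep '[[255,0.03,-0.006,-0.01,0.5],[255,0.075,-0.014,-0.02,1],[255,0.12,-0.023,-0.02,1.5],[255,0.165,-0.031,-0.02,2],[255,0.21,-0.04,-0.02,2.5],[255,0.255,-0.049,-0.02,3],[255,0.295,-0.056,-0.02,3.3],[255,0.33,-0.063,-0.015,3.3],[255,0.35,-0.067,-0.01,3.3],[255,0.36,-0.069,-0.005,3.3]]'
python3 - <<'E'
from h import *; from plant import telemetry,imaging
s=telemetry.get_state(); print(s['clock'],s['tool_pos'],s['contact_force'],s['opening']*88)
plan(s,(.4926,.2251,.2163),5.15)
E
```

```text
clock: 15.32
tool_pos: [0.5047, 0.1895, 0.2345]
eef_rot: [0.674, 0.739, -0.001, -0.0]
contact_force: [-0.4, 0.1, -0.3]
opening: 0.137
15.325 [0.50470523 0.18951862 0.2345097 ] [-0.39696412  0.09074413 -0.26988184] 12.017544767527689
shift [ 0.0365 -0.0088  0.0182] yaw 0.09920617314202218 heading 5.25 tilt 0.07
```

```bash
python3 -m creep '[[255,0.012,-0.003,0.008,0],[255,0.024,-0.006,0.014,0],[255,0.033,-0.008,0.018,0],[255,0.0365,-0.009,0.018,0],[255,0.0365,-0.009,0.018,0],[255,0.0365,-0.009,0.018,0]]'
cat > look.py <<'E'
from h import *; from plant import telemetry,imaging
import sys
tag=sys.argv[1]
s=telemetry.get_state(); print(s['clock'],s['tool_pos'],s['contact_force'],s['opening']*88)
for n,(x0,y0,x1,y1) in [('scene',(215,115,345,215)),('top',(150,165,280,265))]:
    ims=[]
    for i in range(3):
        p=imaging.snapshot(n); ims.append(p['image'].astype(float))
        print(n,tri and [(t,[(x['location'],round(x['score'],2)) for x in imaging.place_of(p,t)[:1]]) for t in ('sample_cell_mid','sample_cell')])
    im=np.mean(ims,0).astype(np.uint8); cv2.imwrite(f'pics/{tag}_{n}.png',im)
    c=np.clip(im[y0:y1,x0:x1]*1.3,0,255).astype(np.uint8)
    cv2.imwrite(f'pics/{tag}_{n}c.png',cv2.resize(c,None,fx=6,fy=6,interpolation=cv2.INTER_CUBIC))
s=telemetry.get_state(); print(s['clock'],s['tool_pos'],s['contact_force'],s['opening']*88)
E
python3 look.py f1
```

```text
clock: 16.08
tool_pos: [0.4935, 0.2236, 0.2176]
eef_rot: [0.675, 0.738, 0.0, 0.0]
contact_force: [0.1, 0.0, -0.7]
opening: 0.138
16.075 [0.49352505 0.22363837 0.21763304] [ 0.13866211  0.03513812 -0.73728298] 12.129783537429548
scene [('sample_cell_mid', [([248.9, 210.6], 0.68)]), ('sample_cell', [([182.7, 285.0], 0.6)])]
scene [('sample_cell_mid', [([177.6, 286.5], 0.54)]), ('sample_cell', [([184.1, 287.7], 0.56)])]
scene [('sample_cell_mid', [([182.5, 286.2], 0.71)]), ('sample_cell', [([184.0, 284.5], 0.44)])]
top [('sample_cell_mid', []), ('sample_cell', [])]
top [('sample_cell_mid', [([160.5, 270.0], 0.67)]), ('sample_cell', [])]
top [('sample_cell_mid', []), ('sample_cell', [])]
16.975 [0.49317636 0.2241382  0.21735126] [ 0.52303028 -0.75942287  0.57408536] 12.472560538011113
```

View pics/f1_scenec.png

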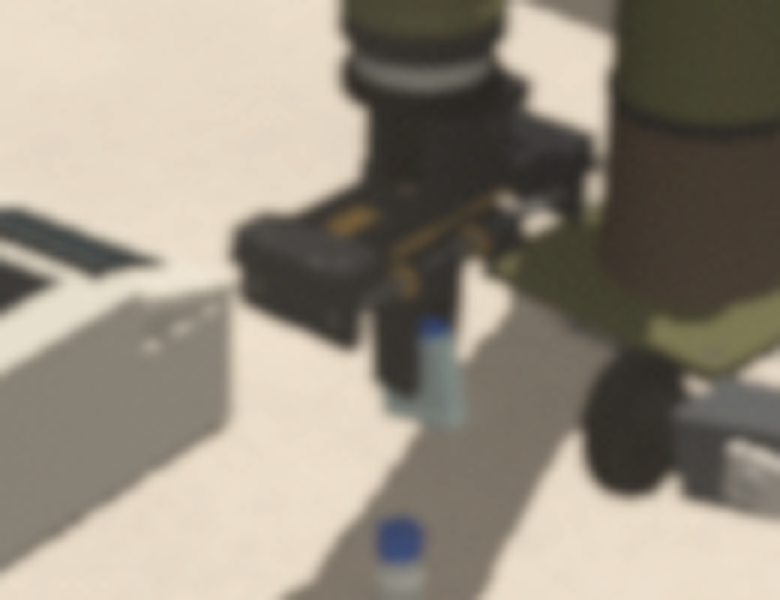

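View pics/f1_topc.png

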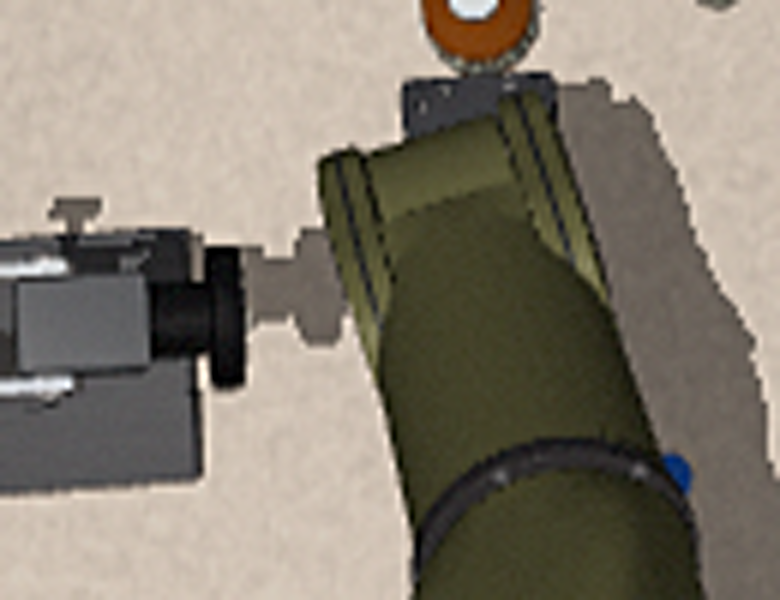

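```bash
cat > ovc.py <<'E'
from h import *
import sys
def cellpts(tcp,yaw,th,pz=.0317,gz=.0193):
    c,s=np.cos(th),np.sin(th)
    def f(l):
        x,y,z=l; z=z-pz
        y2=y*c-z*s; z2=y*s+z*c   # +y end up, top toward -y
        return Rz(yaw)@np.array([x,y2,z2])+tcp+[0,0,pz-gz]
    return f
if __name__=='__main__':
    fn=sys.argv[1]; tcp=np.array(eval(sys.argv[2])); tiles=[]
    x0,y0,x1,y1=272,160,302,192; k=13
    im=np.clip(cv2.imread(fn)[y0:y1,x0:x1]*1.3,0,255).astype(np.uint8); im=cv2.resize(im,None,fx=k,fy=k,interpolation=cv2.INTER_CUBIC)
    tiles=[im.copy()]
    for d in eval(sys.argv[3]):
        f=cellpts(tcp,np.radians(5.2),np.radians(d)); c=im.copy()
        for hx,hy,za,zb,col in [(.00625,.02125,0,.045,(0,0,255)),(.00525,.01925,.045,.052,(255,0,255))]:
            for z in (za,zb):
                q=((proj('scene',[f((a*hx,b*hy,z)) for a,b in [(1,1),(1,-1),(-1,-1),(-1,1),(1,1)]])-[x0,y0]+.5)*k-.5).round().astype(int); cv2.polylines(c,[q.reshape(-1,1,2)],False,col,1)
            for a,b in [(1,1),(1,-1),(-1,1)]:
                q=((proj('scene',[f((a*hx,b*hy,za)),f((a*hx,b*hy,zb))])-[x0,y0]+.5)*k-.5).round().astype(int); cv2.line(c,tuple(map(int,q[0])),tuple(map(int,q[1])),col,1)
        cv2.putText(c,str(d),(5,20),0,.6,(0,0,0),1); tiles.append(c)
    n=len(tiles); o=np.hstack(tiles)
    if o.shape[1]>1600: 
        o=np.vstack([np.hstack(tiles[:2]),np.hstack(tiles[2:4])])
    sc=min(1,800/o.shape[1],600/o.shape[0]); 
    cv2.imwrite('pics/'+sys.argv[4],cv2.resize(o,None,fx=sc,fy=sc,interpolation=cv2.INTER_AREA))
E
python3 ovc.py pics/f1_scene.png '[.4932,.2240,.2174]' '[12]' ovc1.png
```

```text
(no output)
```

View pics/ovc1.png

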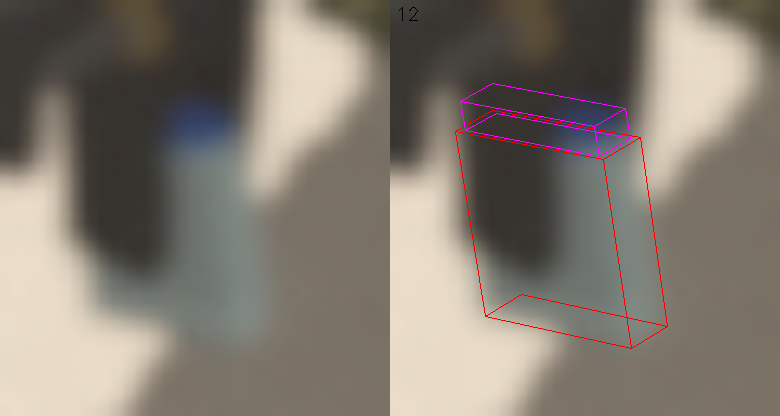

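```bash
cat > chroma.py <<'E'
from h import *
import sys
im=cv2.imread(sys.argv[1]).astype(float)
C=(im[...,0]-im[...,2])/im.sum(2)
x0,y0,x1,y1=eval(sys.argv[2])
np.set_printoptions(linewidth=220)
print((C[y0:y1,x0:x1]*100).round().astype(int))
v=np.clip((C[y0:y1,x0:x1]+.12)*900,0,255).astype(np.uint8)
cv2.imwrite('pics/'+sys.argv[3],cv2.resize(v,None,fx=13,fy=13,interpolation=cv2.INTER_CUBIC))
E
python3 chroma.py pics/f1_scene.png 275,164,298,190 ch1.png
```

```text
[[ -4  -5  -4  -4  -5  -5  -8 -11 -13 -10  -7  -5  -5  -5  -5  -6  -6  -6  -5  -5  -5  -5  -5]
 [ -5  -4  -4  -4  -5  -5  -7  -8  -9  -8  -5  -5  -7  -6  -5  -6  -6  -6  -5  -5  -5  -5  -5]
 [ -5  -5  -5  -6  -5  -6  -6  -5  -7  -5  -4  -4  -4  -5  -5  -5  -6  -6  -5  -5  -5  -5  -5]
 [ -6  -6  -6  -5  -5  -5  -5  -5  -4  -3   2   6   6   3  -1  -5  -6  -6  -5  -5  -5  -5  -5]
 [ -6  -6  -6  -5  -6  -5  -5  -5  -4   2  11  16  16  14   6  -4  -6  -5  -5  -5  -5  -5  -5]
 [ -6  -6  -6  -6  -6  -5  -6  -5  -2   5  14  19  21  18  10  -1  -5  -5  -5  -5  -5  -5  -6]
 [ -6  -6  -6  -6  -5  -6  -6  -5  -2   6  13  16  17  14   7  -1  -5  -5  -5  -5  -5  -6  -6]
 [ -6  -6  -7  -6  -6  -6  -6  -5  -2   3   7   9   9   7   4  -1  -5  -5  -5  -5  -6  -6  -6]
 [ -6  -6  -6  -7  -5  -6  -6  -5  -4   0   2   4   3   3   1  -2  -4  -5  -5  -6  -6  -6  -6]
 [ -5  -6  -6  -6  -7  -5  -5  -4  -4  -2   0   1   1   1   0  -2  -4  -5  -6  -6  -6  -6  -6]
 [ -5  -6  -6  -6  -5  -6  -6  -6  -5  -2  -1   0   0   1   0  -2  -4  -5  -6  -6  -6  -7  -6]
 [ -5  -6  -6  -6  -6  -5  -6  -5  -4  -2  -1   0   0  
[... 670 characters left out ...]
1   1   0  -2  -5  -6  -6  -6  -6]
 [ -5  -5  -5  -5  -4  -3  -2  -1  -1   0   0   0   0   0   1   1   0  -2  -4  -6  -6  -6  -6]
 [ -5  -5  -5  -5  -5  -4  -4  -3  -3  -2  -1   0   0   0   0   1   0  -2  -5  -6  -6  -6  -6]
 [ -5  -5  -5  -5  -5  -5  -5  -5  -5  -4  -3  -2  -1  -1   0  -1  -1  -3  -5  -6  -6  -6  -6]
 [ -5  -5  -5  -5  -5  -5  -5  -5  -5  -5  -5  -4  -3  -3  -3  -2  -4  -5  -6  -6  -6  -6  -6]
 [ -5  -5  -5  -5  -5  -5  -5  -5  -6  -6  -5  -6  -5  -5  -5  -5  -6  -6  -6  -6  -6  -7  -6]
 [ -5  -5  -5  -5  -5  -5  -5  -5  -6  -6  -6  -6  -6  -6  -6  -6  -6  -6  -6  -7  -6  -7  -6]
 [ -5  -5  -5  -5  -5  -5  -5  -6  -6  -6  -6  -6  -6  -6  -6  -6  -6  -6  -6  -6  -6  -6  -6]]
```

View pics/ch1.png

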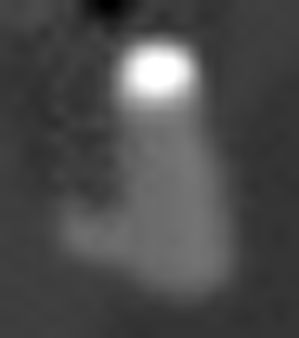

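```bash
cat > rfit.py <<'E'
from h import *
from ovc import cellpts
import sys
from scipy.optimize import minimize
im=cv2.imread(sys.argv[1]).astype(float); tcp=np.array(eval(sys.argv[2]))
C=(im[...,0]-im[...,2])/im.sum(2)*100
u,v=proj('scene',tcp+[0,0,.012])[0]; x0,y0=int(u)-12,int(v)-12; x1,y1=x0+26,y0+28
I=C[y0:y1,x0:x1]; S=6; SH=16
def poly(canvas,P,val):
    q=((P-[x0,y0]+.5)*S-.5); cv2.fillPoly(canvas,[np.round(q*2**4).astype(np.int32).reshape(-1,1,2)],float(val),shift=4)
def hull(P): return cv2.convexHull(P.astype(np.float32)).reshape(-1,2)
def render(p):
    du,dv,th,g1,g2,st,bl,fx,fs,fy,bg,fw=p
    f=cellpts(tcp,np.radians(YAW),th)
    W=np.full(((y1-y0)*S,(x1-x0)*S),bg,np.float32)
    o=np.array([du,dv])
    pj=lambda L: proj('scene',[f(l) for l in L])+o
    a,b=.00625,.02125
    poly(W,pj([(a,-b,0),(a,b,0),(a,b,.045),(a,-b,.045)]),g1)
    poly(W,pj([(a,b,0),(-a,b,0),(-a,b,.045),(a,b,.045)]),g2)
    poly(W,pj([(a,b,.045),(-a,b,.045),(-a,-b,.045),(a,-b,.045)]),g1)
    a,b=.00525,.01925
    poly(W,hull(pj([(i*a,j*b,z) for i in(1,-1) for j in(1,-1) for z in(.045,.052)])),st)
    # finger occluder: right edge u = fx+fs*(v-vm), bottom fy + slope
    vm=v-y0; 
    F=np.array([[x0+fx+fs*(-20),y0+vm-20],[x0+fx+fs*(fy-vm),y0+fy],[x0+fx-fw,y0+fy-.35*fw],[x0+fx-fw,y0+vm-20]])
    poly(W,F,bg)
    W=cv2.GaussianBlur(W,(0,0),abs(bl)*S+.01)
    return cv2.resize(W,(x1-x0,y1-y0),interpolation=cv2.INTER_AREA)
def cost(p): return ((render(p)-I)[3:]**2).sum()
YAW=5.2
vm=v-y0
best=None
for th in (6,12,18):
    p0=np.array([-.5,0,np.radians(th),0,1,22,.9,12-.5-3,.05,vm+5,-5.5,7])
    for k in range(4):
        s=minimize(cost,p0,method='Nelder-Mead',options=dict(maxiter=4000,maxfev=4000,xatol=1e-3,fatol=1e-2,adaptive=True,initial_simplex=np.vstack([p0]+[p0+np.eye(12)[i]*[.5,.5,.06,1,1,4,.2,.7,.05,.7,.5,1][i] for i in range(12)]))); p0=s.x
    print(th,round(s.fun,1),'theta',np.degrees(s.x[2]).round(2),s.x.round(2))
    if best is None or s.fun<best.fun: best=s
p=best.x
for d in (-4,-2,2,4):
    f=lambda q: cost(np.insert(q,2,p[2]+np.radians(d)))
    q0=np.delete(p,2); s=minimize(f,q0,method='Nelder-Mead',options=dict(maxiter=3000,maxfev=3000,adaptive=True)); print('theta',np.degrees(p[2])+d,'cost',s.fun.round(1))
r=np.hstack([I,render(p),(I-render(p))*2]); cv2.imwrite('pics/'+sys.argv[3],cv2.resize(np.clip((r+12)*9,0,255).astype(np.uint8),None,fx=9,fy=9,interpolation=cv2.INTER_CUBIC))
E
python3 rfit.py pics/f1_scene.png '[.4932,.2240,.2174]' rf1.png
```

```text
6 274.4 theta 13.37 [-0.51 -0.07  0.23 -0.42  0.67 20.14  0.88 11.55 -0.09 18.48 -5.66 10.41]
12 270.4 theta 13.14 [-0.67 -0.2   0.23 -0.42  0.95 20.99  0.9  11.49 -0.11 18.86 -5.64  7.89]
18 275.7 theta 14.0 [-4.700e-01 -1.000e-02  2.400e-01 -4.200e-01  6.700e-01  2.009e+01
  8.700e-01  1.164e+01 -8.000e-02  1.847e+01 -5.660e+00  8.980e+00]
theta 9.140009688793535 cost 450.4
theta 11.140009688793535 cost 307.9
theta 15.140009688793535 cost 350.6
theta 17.140009688793533 cost 481.3
```

View pics/rf1.png

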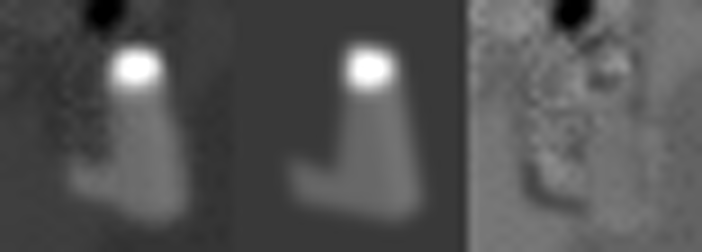

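```bash
python3 -m creep '[[255,0.0015,-0.001,0.001,0],[255,0.0015,-0.001,0.001,0],[255,0.0015,-0.001,0.001,0],[255,0.0015,-0.001,0.001,0],[255,0.0015,-0.001,0.001,0]]'
python3 look.py f2; python3 - <<'E'
from plant import telemetry; from h import *
s=telemetry.get_state(); plan(s,s['tool_pos'],5.15); print(s['qd'].round(3))
E
python3 rfit.py pics/f2_scene.png '[.4925,.2253,.2164]' rf2.png
```

```text
clock: 17.6
tool_pos: [0.4921, 0.2255, 0.2164]
eef_rot: [0.675, 0.738, 0.0, 0.0]
contact_force: [-0.0, 0.6, -0.9]
opening: 0.142
17.6 [0.49209256 0.22546034 0.21637492] [-0.00317401  0.55505882 -0.86411843] 12.46258540262623
scene [('sample_cell_mid', [([177.9, 285.8], 0.61)]), ('sample_cell', [([182.4, 285.0], 0.69)])]
scene [('sample_cell_mid', [([178.3, 286.0], 0.59)]), ('sample_cell', [([183.1, 287.0], 0.44)])]
scene [('sample_cell_mid', [([177.7, 287.1], 0.65)]), ('sample_cell', [([184.4, 287.3], 0.57)])]
top [('sample_cell_mid', []), ('sample_cell', [])]
top [('sample_cell_mid', []), ('sample_cell', [])]
top [('sample_cell_mid', []), ('sample_cell', [])]
18.5 [0.49202569 0.22555315 0.21637061] [ 0.64283287  0.13380309 -0.44801061] 12.309362589667543
shift [0. 0. 0.] yaw 0.016621047112536758 heading 5.17 tilt 0.01
[-0.     0.001 -0.002 -0.001 -0.     0.    -0.   ]
6 310.1 theta 13.31 [-0.17 -0.12  0.23 -0.5   0.59 19.69  0.83 12.08 -0.12 18.99 -5.59  8.53]
12 314.6 theta 13.87 [-0.11 -0.14  0.24 -0.51  0.59 19.15  0.82 11.98 -0.13 18.73 -5.62 10.15]
18 312.3 theta 15.36 [ 0.    0.02  0.27 -0.44  0.31 19.93  0.84 12.17 -0.11 18.76 -5.61  8.36]
theta 9.31499096438932 cost 510.6
theta 11.31499096438932 cost 384.2
theta 15.31499096438932 cost 333.0
theta 17.31499096438932 cost 496.1
```

View pics/f2_scene.png

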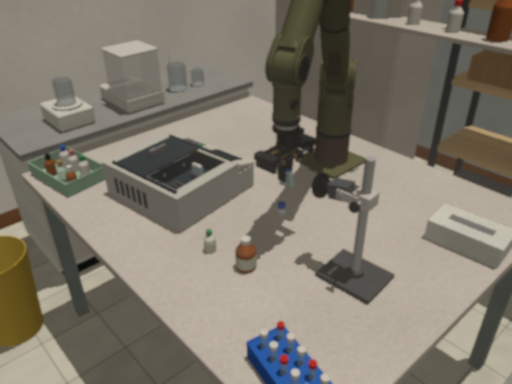

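View pics/f2_top.png

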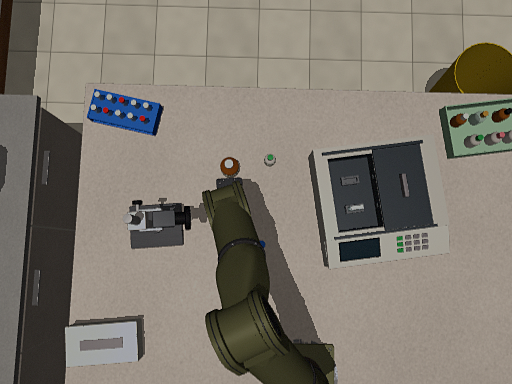

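```bash
python3 - <<'E'
from plant import r
print(r.finish_job())
E
```

```text
the job is handed in; nothing more can be done
None
```

The job is handed in. The cover is open, and the sample cell is held stopper up in front of the lens at roughly 12 cm.

**What I did**
- **Cover:** I pushed the ridge until the cover met its stop. The force rose from 3 N to over 20 N with no further motion.
- **Pick-up:** I gripped the blue-stoppered cell by its frosted sides and lifted it out of its holder.
- **Tilt:** The tool can only point straight down. I tilted the cell in the light grip by pressing the foot of its -y end against the open cover's edge, at about 4 N. That touched the bottom of one clear window to the cover edge; the fingers were only placed on the frosted sides.
- **Hold:** I carried it to the focus point and stopped there at a 15 N grip.

**Last checks**
- **Position:** The arm reads [0.492, 0.2255, 0.2164]. That puts the middle of the glass about 1 mm from the focus point I computed, with a few millimetres of camera uncertainty.
- **Turn:** 5.2°, against a stand turn of about 5.1°.
- **Tilt:** This is the least certain figure. Image fits put the cell at 13.1° to 15.4° (best fits about 13.3°) and the camera at 11.1° to 12.7°, so they disagree by about 1° to 2°, up to 4° at the extremes.
- **Scene:** The pictures show the cover open, the white-stoppered cell still in its holder, and the stand and bottles where they were. In the top view the arm hides the cell, so its final pose was checked with the scene camera and the arm's own readings only.

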